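Stow the pin gauge, close the double-lidded tin, lift off its outer cover

ROBOT

A 7-joint arm with a two-finger parallel gripper is mounted at the origin on the work surface. World frame = base frame: x ahead of the robot, y to its left, z up, the work surface at z = 0. Lengths are in m, angles in rad, forces in N, time in s.
With the tool pointing down it reaches from about 0.4 to 0.85 m from the base axis. Payload 4.5 kg.
Tool frame: the origin (TCP) lies where the fingers leave the gripper's body, on its centre line; the fingertips stand 64 mm ahead of it and the grasp point (between the pads) lies 45 mm ahead of it; z points along the fingers, y is the line along which they close (so a half turn about z gives the same grasp; the last joint's range is limited). The gripper opens to 88 mm and grips with 3 to 60 N. Pads are 18 mm wide; open, the fingers measure 123 mm over their backs; the gripper's body (75 mm by 187 mm) begins 45 mm behind the grasp point.
Start: joints at [1.14, 0.689, -0.195, 1.565, 0.157, 0.902, -0.215], TCP at [0.28, -0.559, 0.303] pointing down, gripper open.
Joint ranges: [-3.01, 3.01], [-0.46, 2.08], [-1.47, 1.51], [0.13, 2.56], [-1, 4.14], [0.04, 2.09], [-2.66, 2.66]. Speed limits (rad/s): [2.57, 2.57, 3.14, 3.14, 3.14, 3.14, 3.14].

INTERFACE

Orientations are given as a unit quaternion [x, y, z, w].
In Python, from plant import r gives the robot as it stands.
- The arm moves only by the tool play_rows, never from a script. Its arguments are lists of equal length, an entry for each row: "translation": the shift along the tool's x, y, z in m, a list of three; "delta_rot": the turn, a rotation vector about the tool's x, y, z in degrees, a list of three; "grip": the opening, from -1 (shut) to 1 (fully open). In form: {"translation": [[x, y, z], ...], "delta_rot": [[rx, ry, rz], ...], "grip": [grip, ...]}. A call has 1 to 20 rows; each row shifts and turns the commanded pose from where the row before left it, along the tool's axes as they then stand; what a row does not reach is not made up. A row lasts 1/8 s, in which the tool goes at most 62.5 mm and 10.7 degrees, less where a joint would pass 70% of its speed; a pose out of reach is approached as far as the arm can. A call with a gripper value outside its range is refused whole. The fingers move at their own pace and stop on an object; "squeeze" is the grip in N (left out, the last holds). Time passes only in rows, so rows that do not move let the fingers close. It gives the time, the measured TCP pose, the force, the opening and the grip force at its end, in the units of the state.
- r.get_state(): the state, without advancing time (a new reading comes with each control period).
- r.snapshot(name): name is "scene" or "side" or "wrist"; returns the picture (420x560x3 uint8, blue, green, red); there is no depth.
- r.get_calibration(name): a dict with "intrinsics" (3x3 intrinsics, pixels), "eye" and "rotation" of the camera in the world. Camera axes: x right, y up, looking along -z (the intrinsics and any distortion apply to the point x, -y, -z); pixel columns grow to the right and rows downward; lengths in m; the calibration is good to about 2 mm. A picture is of the moment at which its call begins: read the wrist's pose just before it. get_calibration takes no time and is no camera call; for the wrist camera it gives the pose at the moment of the call.
- r.finish_job(): hands the job in; it is judged then, once.
Trained networks look in the newest picture that a camera, given by its name, has taken for a name from the list of things; names that differ only in an ending like _2 or _b are one class to them, and where a whole thing is asked for, a point or a joint stands for the part that bears it (a point fixed in the world has none). Each returns a list of dicts, best first, with "confidence" (0 to 1); they miss things now and then, are a little off and sometimes report something else, mostly with a low value. They report only what shows in the picture. A call takes as long as a camera call. They do not tell look-alikes from the thing itself.
- r.look_for(camera, target): "point" ([x, y, z] in m, in world coordinates, good to about 4 mm: the middle of the surface that is visible of it).
- r.silhouettes(camera, target): "pixels" (420x560 bool, what is visible of it).
The state is a dict: "clock": time; "q": joint angles; "qd": joint speeds; "joint_torque": joint torques, N m; "tool_pos": TCP position; "eef_rot": TCP orientation; "contact_force": force on the tool from outside, world axes, zero at the start; "moment": the same for the moment, N m; "opening": opening from 0.0 (shut) to 1.0 (fully open); "finger_force": force on a finger pad.
Only numpy, scipy, OpenCV 4.12 (cv2) and the standard library are available. Lean on these libraries where they do the work, as an engineer would, in place of code of your own. Each camera call takes 0.05 s, during which the arm holds its last target. There are 200 camera calls.

TASK

Move the pin gauge from the bur block into the empty middle hole of the round gauge tin, fully down, and let it go; then lower the nested pair of lids together onto the tin, without dropping them, until the inner lid sits fully home, and let go. Then lift the outer cover alone, leaving the inner lid seated and undisturbed, and finish still holding the cover in the gripper, roughly level, about 15 cm above where it sat. Keep the cover on the inner lid until that lid sits on the tin, and leave everything else on the bench where it lies.

Things in the scene. Friction and masses are not known exactly. Their poses are not given: they have to be found in the camera images.
- pin: Steel pin gauge, 60 mm long, 30 g: shaft 6 mm in diameter, 38 mm long, chamfered foot; above it a darker round grip 10 mm in diameter, 22 mm long (38 to 60 mm above the foot). Stands upright and loose in the bur block's middle hole, foot 12 mm above the bench, 40 mm standing out. Origin: centre of the foot; z along the pin, up.
- block: Wooden bur block, 60 (x) x 80 (y) x 32 mm high, does not move. The pin stands in its middle hole. Eight short burs are fixed in it in three rows, 22 mm or more from the pin, their tips 46 mm above the bench. Origin: centre of the underside.
- tin: Base of the round gauge tin: aluminium, 88 mm in diameter, fixed. Flat shoulder 22 mm above the bench; inside it a tapering round spigot up to 30 mm (73 mm in diameter, 68 at the top); in that a wooden square insert, top at 31 mm, with the empty hole in the middle and six fixed 4 mm steel pins at 19 mm radius, 6 mm proud. Origin: centre of the underside; z up.
- tin_hole (a point): Centre of the mouth of the tin's empty hole, level with the insert's top, 31 mm above the bench. The hole is 7.5 mm in diameter with a 2 mm chamfer and 21 mm deep, so 39 mm of the seated pin stand out.
- tin_seat (a point): Centre of the tin's shoulder plane (22 mm above the bench): the inner lid's origin lies here when the lid is fully home.
- inner_lid: Inner lid, about 160 g: an aluminium bell (upside-down cup), 84 mm outer, 77 mm inner diameter, 59 mm high (54 mm free inside); on top a central upright black knob 20 mm in diameter, its top 115 mm above the lid's foot. Stands loose on the bench with the cover nested on it. Fits over the tin's spigot with 2 mm play all round. Origin: centre of the open foot; z up.
- cover: Outer cover, about 140 g: steel cap 96 mm in diameter lying loose on the inner lid (origin 59 mm above that lid's). Top plate 4 mm with a 34 mm hole, skirt hanging 24 mm with 3 mm play round the inner lid, upright collar 48 mm outside, its top 30 mm above the origin. The inner lid's knob stands 26 mm out of the collar; lifting it carries both lids. Origin: centre of the plate's underside; z up.
- file: Bystander: needle file, 165 mm long, 8 mm high, wooden handle; origin near its middle on the bench.
- scriber: Bystander: brass scriber, about 130 mm long, 8 mm high; origin at the middle of its handle on the bench.
- caliper: Bystander: steel caliper, 200 mm long, lying flat; origin at the middle of its beam.
- shears: Bystander: metal shears with black handles, 140 mm long, lying flat; origin near the middle.
- loupe: Bystander: black eye loupe, 34 mm in diameter, 26 mm high; origin: centre of the underside.
- dish: Bystander: white ceramic dish, 64 mm in diameter, 22 mm high; origin: centre of the underside.
- oil: Bystander: amber oil bottle, 40 mm in diameter, 85 mm high; origin: centre of the underside.
Things that resemble listed ones, but are neither listed nor needed, are in the scene too. Leave any blue look-alike of the inner_lid alone.

How it is judged:
On the way, in this order (a step that is already met when the one before it is completed fails the run):
1. the pin gauge stands fully down in the tin's hole, let go (horizontal distance between pin and tin_hole below 0.005 m and z of pin in the frame of tin_hole below -0.017 m and angle between pin's own z axis and vertical below 0.2 rad and contact force between the fingers and pin below 0.05 N), for 0.2 s.
2. the inner lid sits fully home on the tin with the cover still nested on it, the knob let go (horizontal distance between inner_lid and tin_seat below 0.005 m and z of inner_lid in the frame of tin_seat between -0.004 and 0.003 m and angle between inner_lid's own z axis and vertical below 0.05 rad and horizontal distance between cover and inner_lid below 0.007 m and z of cover in the frame of inner_lid below 0.063 m and contact force between the fingers and inner_lid below 0.05 N and contact force between the fingers and cover below 0.05 N), for 0.2 s.
At the end, for the whole second after the job is handed in: Pin in the hole (within 5 mm, 17 mm or more deep, tilt under 0.2 rad); inner lid home on the tin (5 mm sideways, 3 mm high, tilt under 0.05 rad), touched by neither fingers nor cover; fingers hold the cover still, 100 mm or more above where it sat, tilt under 0.3 rad (horizontal distance between pin and tin_hole below 0.005 m and z of pin in the frame of tin_hole below -0.017 m and angle between pin's own z axis and vertical below 0.2 rad and horizontal distance between inner_lid and tin_seat below 0.005 m and z of inner_lid in the frame of tin_seat between -0.004 and 0.003 m and angle between inner_lid's own z axis and vertical below 0.05 rad and z of cover in the frame of inner_lid above 0.159 m and angle between cover's own z axis and vertical below 0.3 rad and contact force between the fingers and cover above 1 N and contact force between each of cover, the fingers and inner_lid below 0.05 N and linear speed of cover below 0.03 m/s and linear speed of inner_lid below 0.02 m/s); the arm keeps its last pose, push and grip.
It fails at once if the cover is off the inner lid while that lid is not seated undisturbed on the tin ((horizontal distance between cover and inner_lid above 0.015 m or z of cover in the frame of inner_lid above 0.074 m) and (horizontal distance between inner_lid and tin_seat above 0.006 m or z of inner_lid in the frame of tin_seat above 0.006 m or angle between inner_lid's own z axis and vertical above 0.1 rad)).
It fails at once if the inner lid is dropped (falls faster than 0.4 m/s untouched by the fingers) (linear speed of inner_lid above 0.4 m/s and contact force between the fingers and inner_lid below 0.05 N and contact force between the fingers and cover below 0.05 N).
It fails at once if a bystander is moved more than 30 mm (distance of any of file, scriber, caliper, shears, loupe, dish, oil from where it was at the start of the episode above 0.03 m).
It also fails if it takes over 72 s, if anything falls off the work surface, if the arm or the gripper's body presses on something with over 40 N, if the wrist force passes 120 N, or if a joint passes its speed limit or range.

## Working session

There is one attempt and no reset: what is moved stays moved. The work goes in short steps, Python scripts to look and compute and a tool call to move; the robot and the scene stay as the last step left them, time stands still between calls to the robot, and variables do not carry over. Pictures are saved under pics/ and viewed, at most 10 in all, crops included, and the job is handed in when it is done.

Besides the shell and the picture viewer there is one more tool, called after "Emit:" in YAML: its name, and indented under it one key for each argument. play_rows: Moves the arm, as the interface text tells. Its arguments: {"type":"object","properties":{"translation":{"type":"array","items":{"type":"array","items":{"type":"number"}}},"delta_rot":{"type":"array","items":{"type":"array","items":{"type":"number"}}},"grip":{"type":"array","items":{"type":"number"}},"squeeze":{"type":"number"}},"required":["translation","delta_rot","grip"]}

```bash
mkdir -p pics; ls; python3 - <<'E'
from plant import r
import cv2,numpy as np
s=r.get_state();print(s['clock'],s['tool_pos'],s['eef_rot'],s['opening'])
ims=[]
for c in ["scene","side","wrist"]:
    im=r.snapshot(c);cv2.imwrite(f"pics/{c}0.png",im)
    k=r.get_calibration(c);print(c,np.round(k['intrinsics'],1).tolist(),np.round(k['eye'],3),np.round(k['rotation'],3).tolist(),[x for x in k if x not in('intrinsics','eye','rotation')])
    for t in ["pin","block","tin","inner_lid","cover","oil"]:
        try:print(c,t,[(np.round(d['point'],3).tolist(),round(d['confidence'],2)) for d in r.look_for(c,t)])
        except Exception as e:print(t,e)
E
```

```text
pics
0.0 [ 0.27988183 -0.55826541  0.3019149 ] [ 9.73109988e-01  2.30339118e-01 -2.85995852e-04 -8.71444353e-04] 0.9970366686082158
scene [[502.0, 0.0, 282.1], [0.0, 502.0, 217.0], [0.0, 0.0, 1.0]] [1.036 0.705 0.763] [0.135, 0.408, 0.86, 0.276] []
scene pin [([0.548, 0.214, 0.021], 0.23)]
scene block [([0.488, -0.188, 0.03], 0.74), ([0.526, 0.052, 0.03], 0.69)]
scene tin [([0.489, -0.184, 0.028], 0.55)]
scene inner_lid [([0.546, 0.207, 0.022], 0.94), ([0.562, 0.11, 0.007], 0.75), ([0.538, 0.347, 0.057], 0.56)]
scene cover [([0.524, 0.046, 0.059], 0.66), ([0.552, 0.215, 0.06], 0.56)]
scene oil [([0.688, 0.328, 0.05], 0.63)]
side [[510.9, 0.0, 276.5], [0.0, 510.9, 210.8], [0.0, 0.0, 1.0]] [ 0.34  -0.524  0.821] [0.328, -0.063, -0.17, 0.927] []
side pin [([0.521, 0.031, 0.064], 0.64)]
side block [([0.52, 0.032, 0.03], 0.68)]
side tin [([0.478, -0.21, 0.029], 0.95), ([0.673, 0.302, 0.049], 0.18)]
side inner_lid [([0.365, 0.207, 0.064], 0.87), ([0.53, 0.178, 0.02], 0.79), ([0.52, 0.322, 0.065], 0.73)]
side cover [([0.52, 0.176, 0.065], 0.59)]
side oil [([0.677, 0.302, 0.05], 0.92)]
wrist [[318.6, 0.0, 282.4], [0.0, 318.6, 211.3], [0.0, 0.0, 1.0]] [ 0.341 -0.529  0.385] [-0.113, 0.07, -0.52, 0.844] []
wrist pin []
wrist block []
wrist tin []
wrist inner_lid []
wrist cover []
wrist oil []
```

View pics/scene0.png

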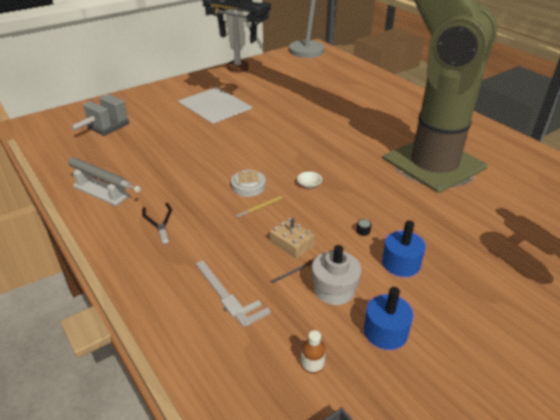

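View pics/side0.png

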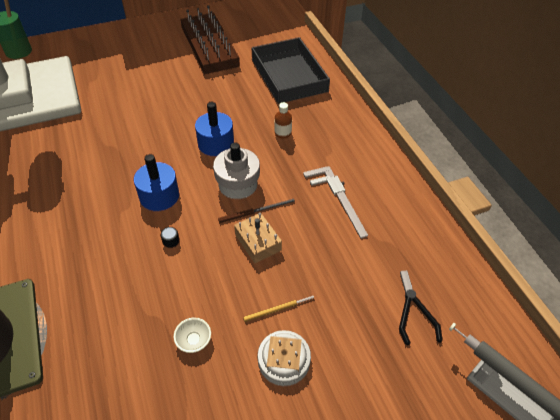

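The scene shows the steel nested pair at (335,275), with a collar and the knob standing out of it. The two bells at (403,250) and (388,318) are blue look-alikes. The block and pin are at (292,235) and the tin at (248,182). In the side view the pair is at (237,170), the blue bells at (157,185) and (214,132), the block at (258,237), and the tin at (284,355). The steel pair fits the description.

```bash
cat > h.py <<'E'
import numpy as np,cv2
from scipy.spatial.transform import Rotation as R
from plant import r
def ray(k,px):
    K=np.array(k['intrinsics']);d=np.linalg.inv(K)@[px[0],px[1],1];d=d*[1,-1,-1]
    d=R.from_quat(k['rotation']).apply(d);return np.array(k['eye']),d/np.linalg.norm(d)
def tri(obs):
    A=np.zeros((3,3));b=np.zeros(3);rs=[ray(*o) for o in obs]
    for e,d in rs: P=np.eye(3)-np.outer(d,d);A+=P;b+=P@e
    x=np.linalg.solve(A,b)
    return x,[np.linalg.norm((np.eye(3)-np.outer(d,d))@(x-e)) for e,d in rs]
def atz(k,px,z):
    e,d=ray(k,px);return e+d*(z-e[2])/d[2]
def proj(k,p):
    q=R.from_quat(k['rotation']).inv().apply(np.array(p)-k['eye'])*[1,-1,-1];u=np.array(k['intrinsics'])@q;return u[:2]/u[2]
E
python3 - <<'E'
from h import *
a=r.get_calibration('scene');b=r.get_calibration('side');w=r.get_calibration('wrist')
S=cv2.imread('pics/scene0.png');D=cv2.imread('pics/side0.png')
s=r.get_state();T=R.from_quat(s['eef_rot'])
print('cam in tool',T.inv().apply(np.array(w['eye'])-s['tool_pos']),'look',T.inv().apply(ray(w,(282.4,211.3))[1]),'imgx',T.inv().apply(R.from_quat(w['rotation']).apply([1,0,0])))
for n,p,q in [('pin',(292,222),(257,221)),('knob',(339,249),(235,148)),('tin',(248,180),(284,353))]:print(n,tri([(a,p),(b,q)]))
def cr(im,c,h=35,f=4):return cv2.resize(im[c[1]-h:c[1]+h,c[0]-h:c[0]+h],None,fx=f,fy=f,interpolation=cv2.INTER_CUBIC)
cv2.imwrite('pics/c1.png',np.vstack([np.hstack([cr(S,c) for c in[(292,232),(335,270)]]+[cr(S,(388,250))][:0]),np.hstack([cr(D,c) for c in[(258,232),(237,165)]])]))
E
```

```text
cam in tool [ 0.06812413  0.0005355  -0.08211104] look [-2.63691698e-01  3.04768435e-04  9.64606964e-01] imgx [8.97180543e-04 9.99999595e-01 6.44661995e-05]
pin (array([0.52087646, 0.03791535, 0.0638254 ]), [np.float64(0.0013842679077040398), np.float64(0.0013842679077040742)])
knob (array([0.52958511, 0.19630972, 0.10751404]), [np.float64(0.00045368157684559705), np.float64(0.0004536815768457551)])
tin (array([ 0.48068162, -0.20487551,  0.02032791]), [np.float64(0.0011093552731577935), np.float64(0.0011093552731576573)])
```

View pics/c1.png

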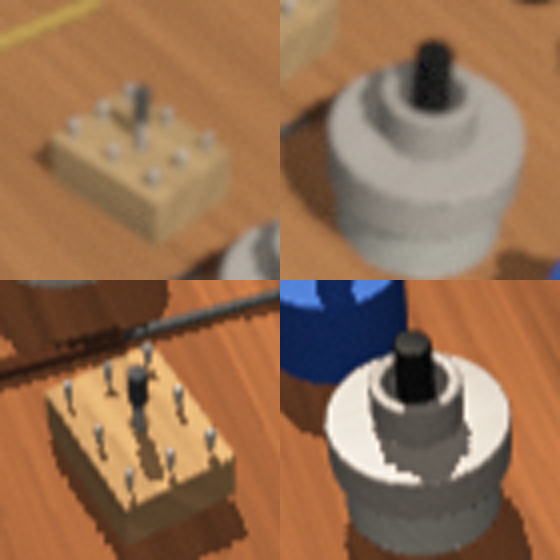

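Confirmed in the crop: the grey steel pair with collar and black knob, and the pin as the tall dark-gripped one in the middle of the block. Next I move over the tin to look with the wrist camera.

Emit:
play_rows:
  translation:
    - [0.017,-0.011,0.003]
    - [0.034,-0.023,0.003]
    - [0.034,-0.023,0.003]
    - [0.034,-0.023,0.003]
    - [0.034,-0.023,0.003]
    - [0.034,-0.023,0.003]
    - [0.034,-0.023,0.003]
    - [0.034,-0.023,0.003]
    - [0.034,-0.023,0.003]
    - [0.034,-0.02,0.003]
    - [0.015,-0.009,0]
    - [0,0,0]
    - [0,0,0]
    - [0,0,0]
  delta_rot:
    - [0,0,0]
    - [0,0,0]
    - [0,0,0]
    - [0,0,0]
    - [0,0,0]
    - [0,0,0]
    - [0,0,0]
    - [0,0,0]
    - [0,0,0]
    - [0,0,0]
    - [0,0,0]
    - [0,0,0]
    - [0,0,0]
    - [0,0,0]
  grip: [-0.3,-0.3,-0.3,-0.3,-0.3,-0.3,-0.3,-0.3,-0.3,-0.3,-0.3,-0.3,-0.3,-0.3]

```text
clock: 2.8
tool_pos: [0.481, -0.2087, 0.2728]
eef_rot: [0.973, 0.229, -0.0, 0.0]
contact_force: [0.0, 0.5, 0.3]
opening: 0.349
finger_force: 0.0
```

```bash
cat > w.py <<'E'
import sys,json
from h import *
n=sys.argv[1]
s=r.get_state();k=r.get_calibration('wrist');im=r.snapshot('wrist');cv2.imwrite(f'pics/{n}.png',im)
json.dump({x:np.array(k[x]).tolist() for x in('intrinsics','eye','rotation')},open(f'{n}.json','w'))
print(s['clock'],np.round(s['tool_pos'],4),np.round(s['eef_rot'],4),np.round(s['contact_force'],2),s['opening'],'q',np.round(s['q'],2))
for nm,p in dict(pin=(.521,.038,.072),knob=(.53,.196,.115),tin=(.481,-.205,.031)).items():print(nm,proj(k,p))
E
python3 w.py tinA
```

```text
2.8 [ 0.481  -0.2087  0.2728] [ 9.735e-01  2.289e-01 -3.000e-04  4.000e-04] [0.03 0.54 0.32] 0.3492512692611232 q [ 0.4   0.6  -0.13  1.9   0.13  0.65 -0.92]
pin [25.00651669 22.02099303]
knob [-290.14403729 -148.26394661]
tin [278.4606226  190.53346552]
```

View pics/tinA.png

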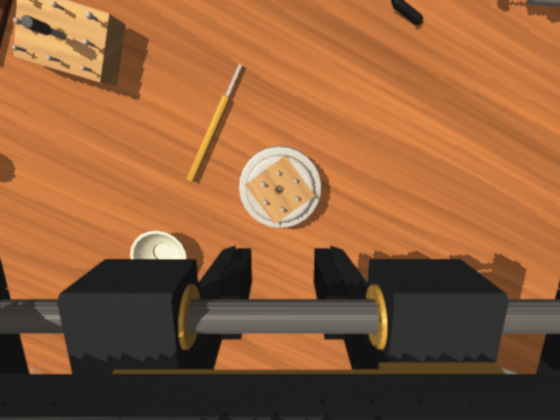

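The wrist view shows the tin hole at (279,189), where it was predicted, with the dish at (158,247), the scriber at (215,125), and the block at upper left. Now to the pin.

Emit:
play_rows:
  translation:
    - [0.01,-0.013,0]
    - [0.018,-0.025,0]
    - [0.018,-0.025,0]
    - [0.018,-0.025,0]
    - [0.018,-0.025,0]
    - [0.018,-0.025,0]
    - [0.018,-0.025,0]
    - [0.018,-0.025,0]
    - [0.01,-0.015,0]
    - [0,0,0]
    - [0,0,0]
    - [0,0,0]
  delta_rot:
    - [0,0,0]
    - [0,0,0]
    - [0,0,0]
    - [0,0,0]
    - [0,0,0]
    - [0,0,0]
    - [0,0,0]
    - [0,0,0]
    - [0,0,0]
    - [0,0,0]
    - [0,0,0]
    - [0,0,0]
  grip: [-0.3,-0.3,-0.3,-0.3,-0.3,-0.3,-0.3,-0.3,-0.3,-0.3,-0.3,-0.3]

```text
clock: 4.35
tool_pos: [0.5212, 0.0384, 0.2727]
eef_rot: [0.973, 0.229, -0.0, 0.0]
contact_force: [-0.3, -0.6, -0.7]
opening: 0.354
finger_force: 0.0
```

```bash
python3 w.py pinA; python3 - <<'E'
import cv2,numpy as np
im=cv2.imread('pics/pinA.png');cr=lambda c:cv2.resize(im[c[1]-45:c[1]+45,c[0]-45:c[0]+45],None,fx=4,fy=4,interpolation=cv2.INTER_CUBIC)
t=cv2.imread('pics/tinA.png')[144:234,234:324]
cv2.imwrite('pics/c2.png',np.hstack([cr((279,205-30)),cv2.resize(t,None,fx=4,fy=4,interpolation=cv2.INTER_CUBIC)]))
E
```

```text
4.35 [0.5212 0.0384 0.2727] [ 9.734e-01  2.292e-01 -3.000e-04  4.000e-04] [-0.35 -0.55 -0.66] 0.3540701199540431 q [-0.11  0.6  -0.08  1.91  0.08  0.64 -1.35]
pin [281.83045043 201.89370501]
knob [ 90.22897866 109.41571127]
tin [454.34976852 314.83139633]
```

View pics/c2.png

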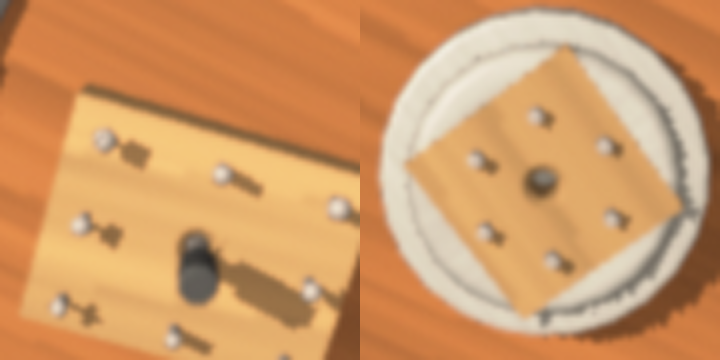

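The crop shows the pin's top at (283.1,200.4) among eight burs (left), and the tin's hole at (278.9,189.1) (right).

```bash
python3 - <<'E'
from h import *
import json
a=r.get_calibration('scene');b=r.get_calibration('side');L=lambda n:json.load(open(n+'.json'))
print('pin',tri([(a,(292.3,219.)),(b,(256.9,219.8)),(L('pinA'),(283.1,200.4))]),atz(L('pinA'),(283.1,200.4),.072))
print('tin',tri([(a,(248,180)),(b,(284,353)),(L('tinA'),(278.9,189.1))]),atz(L('tinA'),(278.9,189.1),.031))
x=R.from_quat(r.get_state()['eef_rot']).as_matrix();print(x.round(4).tolist())
E
```

```text
pin (array([0.52067788, 0.03686418, 0.07007618]), [np.float64(0.0009102221352671542), np.float64(0.0016163596715621012), np.float64(0.001717063765396319)]) [0.52277023 0.03758995 0.072     ]
tin (array([ 0.48061188, -0.20518658,  0.02033764]), [np.float64(0.0010340653703867246), np.float64(0.0012324226511991132), np.float64(0.00040507731814649135)]) [ 0.48255624 -0.20473691  0.031     ]
[[0.8949, 0.4464, -0.0001], [0.4464, -0.8948, -0.0007], [-0.0005, 0.0006, -1.0]]
```

Emit:
play_rows:
  translation:
    - [0,0.0014,0.02]
    - [0,0,0.03]
    - [0,0,0.03]
    - [0,0,0.03]
    - [0,0,0.02]
    - [0,0,0.012]
    - [0,0,0.01]
    - [0,0,0.008]
    - [0,0,0]
    - [0,0,0]
  delta_rot:
    - [0,0,0]
    - [0,0,0]
    - [0,0,0]
    - [0,0,0]
    - [0,0,0]
    - [0,0,0]
    - [0,0,0]
    - [0,0,0]
    - [0,0,0]
    - [0,0,0]
  grip: [-0.3,-0.3,-0.3,-0.3,-0.3,-0.3,-0.3,-0.3,-0.3,-0.3]

```text
clock: 5.65
tool_pos: [0.5223, 0.0387, 0.1131]
eef_rot: [0.973, 0.23, 0.0, 0.0]
contact_force: [0.3, 0.2, 0.1]
opening: 0.346
finger_force: 0.0
```

```bash
python3 w.py pinB
```

```text
5.65 [0.5223 0.0387 0.1131] [9.731e-01 2.303e-01 4.000e-04 1.000e-04] [0.3  0.17 0.14] 0.34580577034774374 q [-0.14  0.87 -0.04  2.    0.12  0.27 -1.39]
pin [281.08791345 291.840793  ]
knob [-303.29025145   82.7894119 ]
tin [576.8306792 453.9250917]
```

View pics/pinB.png

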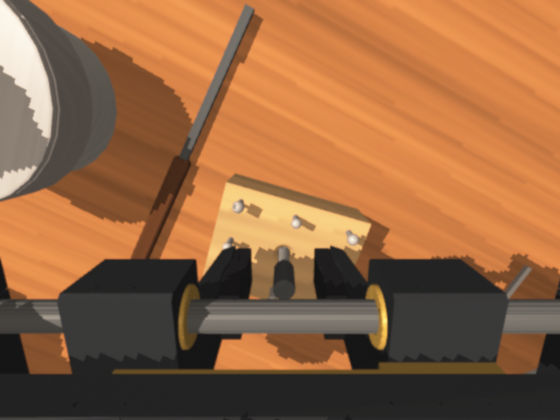

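The pin stands between the open fingers at (284,290), slightly right of centre, and the burs are clear. Close.

Emit:
play_rows:
  translation:
    - [0,0.001,0]
    - [0,0,0]
    - [0,0,0]
    - [0,0,0]
    - [0,0,0]
    - [0,0,0]
  delta_rot:
    - [0,0,0]
    - [0,0,0]
    - [0,0,0]
    - [0,0,0]
    - [0,0,0]
    - [0,0,0]
  grip: [-1,-1,-1,-1,-1,-1]
  squeeze: 15

```text
clock: 6.45
tool_pos: [0.5226, 0.0378, 0.1128]
eef_rot: [0.973, 0.23, 0.0, 0.0]
contact_force: [0.2, -1.2, 1.7]
opening: 0.102
finger_force: 15.0
```

Emit:
play_rows:
  translation:
    - [0,0,-0.01]
    - [0,0,-0.01]
    - [0,0,-0.02]
    - [0,0,-0.025]
    - [0,0,-0.025]
    - [0,0,-0.01]
    - [0,0,0]
  delta_rot:
    - [0,0,0]
    - [0,0,0]
    - [0,0,0]
    - [0,0,0]
    - [0,0,0]
    - [0,0,0]
    - [0,0,0]
  grip: [-1,-1,-1,-1,-1,-1,-1]

```text
clock: 7.32
tool_pos: [0.5227, 0.0378, 0.2133]
eef_rot: [0.973, 0.23, 0.001, 0.0]
contact_force: [0.1, -0.3, -0.1]
opening: 0.104
finger_force: 15.0
```

Emit:
play_rows:
  translation:
    - [-0.007,0.01,0]
    - [-0.014,0.02,0]
    - [-0.014,0.02,0]
    - [-0.014,0.02,0]
    - [-0.014,0.02,0]
    - [-0.014,0.02,0]
    - [-0.014,0.02,0]
    - [-0.014,0.02,0]
    - [-0.014,0.02,0.01]
    - [-0.014,0.02,0.01]
    - [-0.0111,0.0091,0.015]
    - [0,0,0.015]
    - [0,0,0]
    - [0,0,0]
  delta_rot:
    - [0,0,0]
    - [0,0,0]
    - [0,0,0]
    - [0,0,0]
    - [0,0,0]
    - [0,0,0]
    - [0,0,0]
    - [0,0,0]
    - [0,0,0]
    - [0,0,0]
    - [0,0,0]
    - [0,0,0]
    - [0,0,0]
    - [0,0,0]
  grip: [-1,-1,-1,-1,-1,-1,-1,-1,-1,-1,-1,-1,-1,-1]

```text
clock: 9.07
tool_pos: [0.4834, -0.2036, 0.1627]
eef_rot: [0.973, 0.231, 0.0, -0.0]
contact_force: [-0.7, -0.1, -0.5]
opening: 0.107
finger_force: 15.0
```

```bash
python3 w.py tinB; python3 - <<'E'
from h import *
ims=[]
b=r.get_calibration('side');a=r.get_calibration('scene')
w=cv2.imread('pics/tinB.png')[150:350,180:380]
for c in('side','scene'):
    im=r.snapshot(c);cv2.imwrite(f'pics/{c}1.png',im)
    k=r.get_calibration(c);u=proj(k,(.482,-.205,.05)).astype(int);print(c,u);ims.append(cv2.resize(im[u[1]-33:u[1]+33,u[0]-33:u[0]+33],(260,260),interpolation=cv2.INTER_CUBIC))
cv2.imwrite('pics/c3.png',np.hstack([cv2.resize(w,(260,260),interpolation=cv2.INTER_CUBIC)]+ims))
E
```

```text
9.075 [ 0.4834 -0.2036  0.1627] [ 9.729e-01  2.313e-01  2.000e-04 -3.000e-04] [-0.67 -0.09 -0.46] 0.1071177164345654 q [ 0.38  0.78 -0.12  1.98  0.22  0.39 -1.01]
pin [-148.64689332  -42.42984213]
knob [-977.90018258 -472.55851418]
tin [281.90616484 228.41662016]
side [285 345]
scene [247 170]
```

View pics/c3.png

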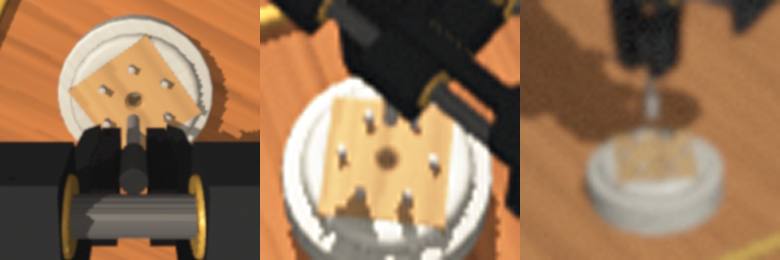

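The wrist crop shows the hole at about (282.2,226.8) and the held pin's foot at about (282,241), straight in the fingers. I'll compare both in one camera.

```bash
python3 - <<'E'
from h import *
import json
k=json.load(open('tinB.json'));s=r.get_state()
h=atz(k,(282.2,226.8),.031);p=atz(k,(282,241),.062)
b=r.get_calibration('side');hs=atz(b,proj(b,(.482,-.205,.05)).astype(int)-33+np.array([(387-260)/260*66,158/260*66]),.031)
print('hole wrist',h,'hole side',hs,'foot',p,'tcp',s['tool_pos'],'tool axis',R.from_quat(s['eef_rot']).as_matrix()[:,2])
print('proj tcp at .062',proj(k,(*s['tool_pos'][:2],.062)),'tri',tri([(k,(282.2,226.8)),(json.load(open('tinA.json')),(278.9,189.1)),]))
E
```

```text
hole wrist [ 0.48216384 -0.20464482  0.031     ] hole side [ 0.47878053 -0.20729071  0.031     ] foot [ 0.48301167 -0.20411538  0.062     ] tcp [ 0.48348441 -0.20421152  0.16321794] tool axis [ 1.14414253e-03 -1.65235909e-04 -9.99999332e-01]
proj tcp at .062 [282.48983739 240.41649417] tri (array([ 0.48289872, -0.20443467,  0.03326422]), [np.float64(0.00014183238116553668), np.float64(0.00014183238116556487)])
```

Emit:
play_rows:
  translation:
    - [-0.001,0,0.01]
    - [0,0,0.01]
    - [0,0,0.005]
    - [0,0,0.004]
    - [0,0,0.004]
    - [0,0,0.004]
    - [0,0,0]
  delta_rot:
    - [0,0,0]
    - [0,0,0]
    - [0,0,0]
    - [0,0,0]
    - [0,0,0]
    - [0,0,0]
    - [0,0,0]
  grip: [-1,-1,-1,-1,-1,-1,-1]

```text
clock: 10.1
tool_pos: [0.482, -0.2052, 0.1255]
eef_rot: [0.973, 0.23, -0.0, -0.0]
contact_force: [0.6, 0.0, -0.5]
opening: 0.105
finger_force: 15.0
```

Emit:
play_rows:
  translation:
    - [0,0,0.004]
    - [0,0,0.004]
    - [0,0,0.003]
    - [0,0,0.002]
    - [0,0,0.001]
    - [0,0,0]
  delta_rot:
    - [0,0,0]
    - [0,0,0]
    - [0,0,0]
    - [0,0,0]
    - [0,0,0]
    - [0,0,0]
  grip: [-1,-1,-1,-1,-1,-1]

```text
clock: 10.85
tool_pos: [0.482, -0.2052, 0.1117]
eef_rot: [0.973, 0.23, -0.0, 0.0]
contact_force: [-0.4, 0.6, 0.3]
opening: 0.108
finger_force: 15.0
```

Emit:
play_rows:
  translation:
    - [0,0,0]
    - [0,0,0]
    - [0,0,0]
    - [0,0,0]
    - [0,0,-0.015]
    - [0,0,-0.03]
    - [0,0,-0.035]
    - [0,0,-0.035]
    - [0,0,-0.035]
    - [0,0,-0.015]
    - [0,0,0]
    - [0,0,0]
  delta_rot:
    - [0,0,0]
    - [0,0,0]
    - [0,0,0]
    - [0,0,0]
    - [0,0,0]
    - [0,0,0]
    - [0,0,0]
    - [0,0,0]
    - [0,0,0]
    - [0,0,0]
    - [0,0,0]
    - [0,0,0]
  grip: [-0.3,-0.3,-0.3,-0.3,-0.3,-0.3,-0.3,-0.3,-0.3,-0.3,-0.3,-0.3]

```text
clock: 12.35
tool_pos: [0.4815, -0.2051, 0.2765]
eef_rot: [0.973, 0.23, -0.0, -0.0]
contact_force: [-0.2, -0.0, 0.2]
opening: 0.348
finger_force: 0.0
```

```bash
python3 w.py tinC; python3 - <<'E'
from h import *
import json
k=json.load(open('tinC.json'))
im=cv2.imread('pics/tinC.png')
for z in(.010,.031,.07):print(z,proj(k,(.482,-.2052,z)))
cv2.imwrite('pics/c4.png',cv2.resize(im[130:230,230:330],None,fx=4,fy=4,interpolation=cv2.INTER_CUBIC))
E
```

```text
12.35 [ 0.4815 -0.2051  0.2765] [ 9.731e-01  2.303e-01 -4.000e-04 -1.000e-04] [-0.21 -0.04  0.22] 0.3479194751081991 q [ 0.43  0.6  -0.18  1.9   0.16  0.66 -0.96]
pin [33.73548588 25.67598188]
knob [-271.30585879 -140.3767327 ]
tin [281.58426256 191.8204451 ]
0.01 [282.202502   187.23010351]
0.031 [282.18294603 191.06828132]
0.07 [282.13953302 199.58879065]
```

View pics/c4.png

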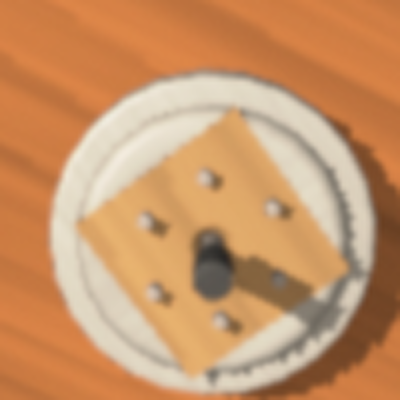

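The crop shows the pin standing in the tin's hole, its top at (283,200), as predicted for a seated pin. Now to the knob.

Emit:
play_rows:
  translation:
    - [0.009,-0.014,-0.004]
    - [0.0187,-0.028,-0.004]
    - [0.0187,-0.028,-0.004]
    - [0.0187,-0.028,-0.004]
    - [0.0187,-0.028,-0.004]
    - [0.0187,-0.028,-0.004]
    - [0.0187,-0.028,0]
    - [0.0187,-0.028,0]
    - [0.0187,-0.028,0]
    - [0.0187,-0.028,0]
    - [0.0187,-0.028,0]
    - [0.0187,-0.028,0]
    - [0.009,-0.015,0]
    - [0,0,0]
    - [0,0,0]
    - [0,0,0]
  delta_rot:
    - [0,0,0]
    - [0,0,0]
    - [0,0,0]
    - [0,0,0]
    - [0,0,0]
    - [0,0,0]
    - [0,0,0]
    - [0,0,0]
    - [0,0,0]
    - [0,0,0]
    - [0,0,0]
    - [0,0,0]
    - [0,0,0]
    - [0,0,0]
    - [0,0,0]
    - [0,0,0]
  grip: [0,0,0,0,0,0,0,0,0,0,0,0,0,0,0,0]

```text
clock: 14.4
tool_pos: [0.531, 0.1946, 0.3007]
eef_rot: [0.973, 0.229, -0.0, 0.001]
contact_force: [0.1, 0.0, 0.4]
opening: 0.5
finger_force: 0.0
```

```bash
python3 w.py lidA; cat > knob.py <<'E'
import sys
from h import *
import json
for n in sys.argv[1:]:
    k=json.load(open(n+'.json'));im=cv2.imread(f'pics/{n}.png');g=im.max(2)
    u=proj(k,(.530,.197,.115));x,y=u.astype(int)
    m=(g<60).astype(np.uint8);m[250:]=0
    c,l,st,ce=cv2.connectedComponentsWithStats(m)
    for i in range(1,c):
        if st[i,4]>60:print(n,st[i],ce[i].round(1))
    print('pred',u)
E
python3 knob.py lidA; python3 -c "
import cv2
im=cv2.imread('pics/lidA.png');cv2.imwrite('pics/c5.png',cv2.resize(im[80:280,180:380],None,fx=3,fy=3,interpolation=cv2.INTER_CUBIC))"
```

```text
14.4 [0.531  0.1946 0.3007] [ 9.734e-01  2.292e-01 -2.000e-04  6.000e-04] [0.1  0.   0.39] 0.5002974708280138 q [-0.36  0.61 -0.13  1.75  0.11  0.79 -1.64]
pin [409.1618185  267.47668691]
knob [279.49397447 205.82769671]
tin [538.01891563 355.14926464]
lidA [113 125  46  23 707] [137.8 136. ]
lidA [268 181  22  30 521] [279.3 196.2]
pred [278.46079659 205.32839845]
```

View pics/c5.png

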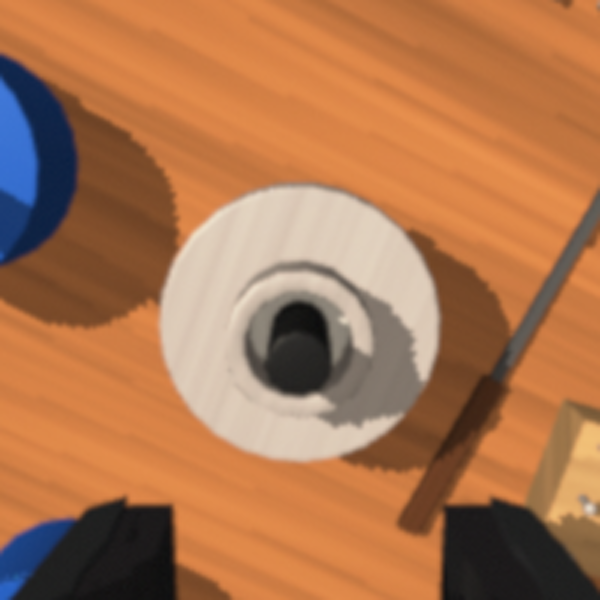

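The crop shows the grey pair's knob top centred at (279.7,200.7) inside the collar. The file lies to its right, blue bells to the left.

```bash
python3 - <<'E'
from h import *
import json
k=json.load(open('lidA.json'));a=r.get_calibration('scene');b=r.get_calibration('side')
kp=(279.6,200.6)
print('knob',atz(k,kp,.115),'plate',atz(k,(279.7,187.3),.063),'collar',atz(k,(180+302/3,80+339/3),.089))
print(tri([(k,kp),(a,(338.3,246.5)),(b,(234.9,144.4))]))
print(R.from_quat(r.get_state()['eef_rot']).as_matrix().round(4).tolist(),r.get_state()['tool_pos'])
E
```

```text
knob [0.53421291 0.19798995 0.115     ] plate [0.53546392 0.19892887 0.063     ] collar [0.53560722 0.19777731 0.089     ]
(array([0.53244165, 0.19763978, 0.11552307]), [np.float64(0.0018770358448662687), np.float64(0.0008776548729955875), np.float64(0.001654337958824251)])
[[0.8949, 0.4464, -0.0001], [0.4464, -0.8949, -0.0009], [-0.0005, 0.0007, -1.0]] [0.5310638  0.19482374 0.30074041]
```

Emit:
play_rows:
  translation:
    - [0.0042,-0.0015,0.015]
    - [0,0,0.03]
    - [0,0,0.03]
    - [0,0,0.025]
    - [0,0,0.02]
    - [0,0,0.012]
    - [0,0,0.008]
    - [0,0,0.005]
    - [0,0,0]
    - [0,0,0]
  delta_rot:
    - [0,0,0]
    - [0,0,0]
    - [0,0,0]
    - [0,0,0]
    - [0,0,0]
    - [0,0,0]
    - [0,0,0]
    - [0,0,0]
    - [0,0,0]
    - [0,0,0]
  grip: [0,0,0,0,0,0,0,0,0,0]

```text
clock: 15.7
tool_pos: [0.5343, 0.1996, 0.1562]
eef_rot: [0.973, 0.23, 0.001, -0.0]
contact_force: [0.9, 0.3, -0.4]
opening: 0.501
finger_force: 0.0
```

Emit:
play_rows:
  translation:
    - [0,0,0]
    - [0,0,0]
    - [0,0,0]
    - [0,0,0]
    - [0,0,0]
    - [0,0,0]
  delta_rot:
    - [0,0,0]
    - [0,0,0]
    - [0,0,0]
    - [0,0,0]
    - [0,0,0]
    - [0,0,0]
  grip: [-1,-1,-1,-1,-1,-1]
  squeeze: 35

```text
clock: 16.45
tool_pos: [0.5342, 0.1994, 0.1558]
eef_rot: [0.973, 0.23, 0.0, 0.0]
contact_force: [0.6, -1.0, 2.0]
opening: 0.213
finger_force: 35.0
```

Emit:
play_rows:
  translation:
    - [0,0,-0.003]
    - [0,0,-0.007]
    - [0,0,-0.012]
    - [0,0,-0.017]
    - [0,0,-0.02]
    - [0,0,-0.02]
    - [0,0,-0.017]
    - [0,0,-0.012]
    - [0,0,-0.007]
    - [0,0,-0.003]
    - [0,0,0]
  delta_rot:
    - [0,0,0]
    - [0,0,0]
    - [0,0,0]
    - [0,0,0]
    - [0,0,0]
    - [0,0,0]
    - [0,0,0]
    - [0,0,0]
    - [0,0,0]
    - [0,0,0]
    - [0,0,0]
  grip: [-1,-1,-1,-1,-1,-1,-1,-1,-1,-1,-1]

```text
clock: 17.82
tool_pos: [0.5339, 0.1995, 0.2735]
eef_rot: [0.973, 0.23, -0.0, 0.0]
contact_force: [-0.4, -0.1, -2.5]
opening: 0.213
finger_force: 35.0
```

Emit:
play_rows:
  translation:
    - [-0.0053,0.0079,0]
    - [-0.0107,0.0159,0]
    - [-0.01775,0.02645,0]
    - [-0.01775,0.02645,0]
    - [-0.01775,0.02645,0]
    - [-0.01775,0.02645,0]
    - [-0.01775,0.02645,0]
    - [-0.01775,0.02645,0]
    - [-0.01775,0.02645,0]
    - [-0.01775,0.02645,0]
    - [-0.01775,0.02645,0]
    - [-0.01775,0.02645,0]
    - [-0.01775,0.02645,0]
    - [-0.0107,0.0159,0]
    - [-0.0053,0.0079,0]
    - [0,0,0]
    - [0,0,0]
    - [0,0,0]
    - [0,0,0]
  delta_rot:
    - [0,0,0]
    - [0,0,0]
    - [0,0,0]
    - [0,0,0]
    - [0,0,0]
    - [0,0,0]
    - [0,0,0]
    - [0,0,0]
    - [0,0,0]
    - [0,0,0]
    - [0,0,0]
    - [0,0,0]
    - [0,0,0]
    - [0,0,0]
    - [0,0,0]
    - [0,0,0]
    - [0,0,0]
    - [0,0,0]
    - [0,0,0]
  grip: [-1,-1,-1,-1,-1,-1,-1,-1,-1,-1,-1,-1,-1,-1,-1,-1,-1,-1,-1]

```text
clock: 20.2
tool_pos: [0.4829, -0.2043, 0.2738]
eef_rot: [0.973, 0.231, 0.0, -0.0]
contact_force: [-0.2, -0.7, -2.7]
opening: 0.214
finger_force: 35.0
```

```bash
python3 w.py lidB; python3 - <<'E'
from h import *
ims=[]
for c in('side','scene'):
    im=r.snapshot(c);cv2.imwrite(f'pics/{c}2.png',im);k=r.get_calibration(c)
    u=proj(k,(.482,-.205,.1)).astype(int);x0,y0=max(u[0]-65,0),max(u[1]-65,0);print(c,x0,y0,im.shape)
    ims.append(cv2.resize(im[y0:y0+130,x0:x0+130],(390,390),interpolation=cv2.INTER_CUBIC))
cv2.imwrite('pics/c6.png',np.hstack(ims))
E
```

```text
20.2 [ 0.4829 -0.2043  0.2738] [ 9.730e-01  2.309e-01  1.000e-04 -0.000e+00] [-0.17 -0.68 -2.72] 0.21403249389793644 q [ 0.44  0.6  -0.2   1.9   0.18  0.66 -0.98]
pin [31.83987951 26.65329638]
knob [-277.30927318 -141.417521  ]
tin [281.62231263 193.9530159 ]
side 221 266 (420, 560, 3)
scene 181 88 (420, 560, 3)
```

View pics/c6.png

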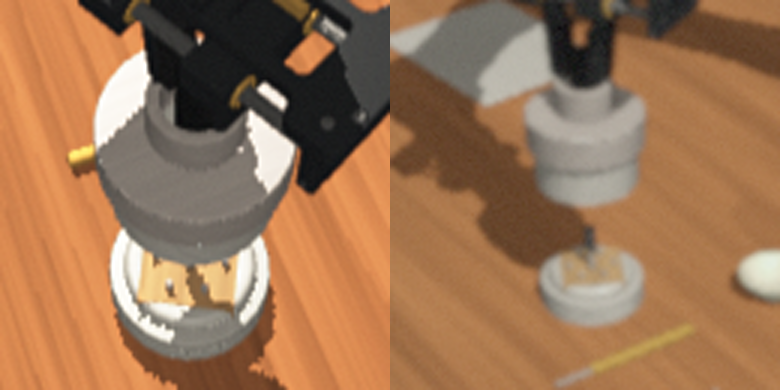

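The pair hangs level and still nested above the tin, with the pin upright in the hole. Now lower.

Emit:
play_rows:
  translation:
    - [-0.0009,0.0003,0.005]
    - [0,0,0.01]
    - [0,0,0.014]
    - [0,0,0.014]
    - [0,0,0.012]
    - [0,0,0.01]
    - [0,0,0.008]
    - [0,0,0.006]
    - [0,0,0.004]
    - [0,0,0]
    - [0,0,0]
  delta_rot:
    - [0,0,0]
    - [0,0,0]
    - [0,0,0]
    - [0,0,0]
    - [0,0,0]
    - [0,0,0]
    - [0,0,0]
    - [0,0,0]
    - [0,0,0]
    - [0,0,0]
    - [0,0,0]
  grip: [-1,-1,-1,-1,-1,-1,-1,-1,-1,-1,-1]

```text
clock: 21.72
tool_pos: [0.4821, -0.2057, 0.191]
eef_rot: [0.973, 0.23, 0.0, 0.0]
contact_force: [0.6, -0.5, -3.9]
opening: 0.217
finger_force: 35.0
```

Emit:
play_rows:
  translation:
    - [0,0,0.004]
    - [0,0,0.003]
    - [0,0,0.002]
    - [0,0,0.002]
    - [0,0,0.0015]
    - [0,0,0]
    - [0,0,0]
  delta_rot:
    - [0,0,0]
    - [0,0,0]
    - [0,0,0]
    - [0,0,0]
    - [0,0,0]
    - [0,0,0]
    - [0,0,0]
  grip: [-1,-1,-1,-1,-1,-1,-1]

```text
clock: 22.6
tool_pos: [0.482, -0.2057, 0.1783]
eef_rot: [0.973, 0.23, 0.0, 0.0]
contact_force: [0.1, 0.5, -3.1]
opening: 0.215
finger_force: 35.0
```

Emit:
play_rows:
  translation:
    - [0,0,0.0005]
    - [0,0,0.0005]
    - [0,0,0]
    - [0,0,0]
  delta_rot:
    - [0,0,0]
    - [0,0,0]
    - [0,0,0]
    - [0,0,0]
  grip: [-1,-1,-1,-1]

```text
clock: 23.1
tool_pos: [0.4821, -0.2058, 0.1778]
eef_rot: [0.973, 0.23, 0.0, 0.0]
contact_force: [-1.1, 0.1, 6.2]
opening: 0.214
finger_force: 35.0
```

Emit:
play_rows:
  translation:
    - [0,0,-0.0005]
    - [0,0,0]
    - [0,0,0]
    - [0,0,0]
    - [0,0,0]
    - [0,0,0]
    - [0,0,0]
    - [0,0,0]
    - [0,0,0]
  delta_rot:
    - [0,0,0]
    - [0,0,0]
    - [0,0,0]
    - [0,0,0]
    - [0,0,0]
    - [0,0,0]
    - [0,0,0]
    - [0,0,0]
    - [0,0,0]
  grip: [0,0,0.3,0.8,0.8,0.8,0.8,0.8,0.8]

```text
clock: 24.22
tool_pos: [0.482, -0.2056, 0.1777]
eef_rot: [0.973, 0.23, 0.0, 0.0]
contact_force: [-0.1, 1.4, -0.2]
opening: 0.9
finger_force: 0.0
```

```bash
python3 - <<'E'
from h import *
s=r.get_state();print(s['tool_pos'],s['contact_force'],s['opening'])
# plate rim check: bright-grey lid circle in side and scene pictures
for c in('side','scene'):
    im=r.snapshot(c);cv2.imwrite(f'pics/{c}3.png',im);k=r.get_calibration(c)
    for t in('cover','inner_lid'):
        for d in r.silhouettes(c,t):
            ys,xs=np.nonzero(d['pixels']);print(c,t,round(d['confidence'],2),len(xs),xs.min(),xs.max(),ys.min(),ys.max())
    th=np.linspace(0,2*np.pi,60)
    for nm,rad,z in(('plate top',.048,.085),('skirt foot',.048,.057),('lid foot',.042,.022)):
        P=np.array([proj(k,(.482+rad*np.cos(t),-.205+rad*np.sin(t),z)) for t in th]);print(nm,P.min(0).round(1),P.max(0).round(1))
E
```

```text
[ 0.48197126 -0.20562922  0.17773405] [-0.09039329  1.4045321  -0.21916804] 0.8999065818232791
side cover 0.74 2127 254 312 311 375
side inner_lid 0.95 1868 134 179 154 210
side inner_lid 0.64 302 161 179 227 246
side inner_lid 0.56 393 263 302 318 379
side inner_lid 0.47 138 197 213 136 155
plate top [255.2 307.8] [317.3 365.6]
skirt foot [255.7 316. ] [316.1 372.8]
lid foot [259.9 328.9] [311.  377.6]
scene cover 0.7 916 229 266 146 177
scene inner_lid 0.92 413 232 264 138 187
scene inner_lid 0.92 2359 364 413 286 349
scene inner_lid 0.85 1749 382 425 220 276
plate top [227.7 148.7] [266.3 169.5]
skirt foot [228.4 157.9] [266.4 179.1]
lid foot [231.6 170.4] [264.3 189.2]
```

Emit:
play_rows:
  translation:
    - [0,0,0.008]
    - [0,0,0.008]
    - [0,0,0.006]
    - [0,0,0.003]
    - [0,0,0]
    - [0,0,0]
  delta_rot:
    - [0,0,0]
    - [0,0,0]
    - [0,0,0]
    - [0,0,0]
    - [0,0,0]
    - [0,0,0]
  grip: [0.8,0.8,0.8,0.8,0.8,0.8]

```text
clock: 25.28
tool_pos: [0.4821, -0.2057, 0.1529]
eef_rot: [0.973, 0.23, 0.0, 0.0]
contact_force: [0.4, -0.4, 0.3]
opening: 0.904
finger_force: 0.0
```

Emit:
play_rows:
  translation:
    - [0,0,0]
    - [0,0,0]
    - [0,0,0]
    - [0,0,0]
    - [0,0,0]
    - [0,0,0]
  delta_rot:
    - [0,0,0]
    - [0,0,0]
    - [0,0,0]
    - [0,0,0]
    - [0,0,0]
    - [0,0,0]
  grip: [-1,-1,-1,-1,-1,-1]
  squeeze: 25

```text
clock: 26.02
tool_pos: [0.482, -0.2057, 0.1528]
eef_rot: [0.973, 0.23, 0.0, 0.0]
contact_force: [-0.4, 0.2, 1.0]
opening: 0.54
finger_force: 25.0
```

Gripped at 47.5 mm, which matches the collar. Lift slowly and straight up.

Emit:
play_rows:
  translation:
    - [0,0,-0.001]
    - [0,0,-0.002]
    - [0,0,-0.003]
    - [0,0,-0.005]
    - [0,0,-0.006]
    - [0,0,-0.007]
    - [0,0,-0.008]
    - [0,0,-0.01]
    - [0,0,-0.012]
    - [0,0,-0.014]
    - [0,0,-0.016]
    - [0,0,-0.016]
    - [0,0,-0.016]
    - [0,0,-0.014]
    - [0,0,-0.01]
    - [0,0,-0.006]
    - [0,0,-0.003]
    - [0,0,-0.001]
    - [0,0,0]
    - [0,0,0]
  delta_rot:
    - [0,0,0]
    - [0,0,0]
    - [0,0,0]
    - [0,0,0]
    - [0,0,0]
    - [0,0,0]
    - [0,0,0]
    - [0,0,0]
    - [0,0,0]
    - [0,0,0]
    - [0,0,0]
    - [0,0,0]
    - [0,0,0]
    - [0,0,0]
    - [0,0,0]
    - [0,0,0]
    - [0,0,0]
    - [0,0,0]
    - [0,0,0]
    - [0,0,0]
  grip: [-1,-1,-1,-1,-1,-1,-1,-1,-1,-1,-1,-1,-1,-1,-1,-1,-1,-1,-1,-1]

```text
clock: 28.52
tool_pos: [0.4818, -0.2056, 0.3024]
eef_rot: [0.973, 0.23, -0.0, -0.0]
contact_force: [-0.3, 0.7, -1.1]
opening: 0.541
finger_force: 25.0
```

```bash
python3 - <<'E'
from h import *
s=r.get_state();print(s['tool_pos'],s['eef_rot'],s['contact_force'],s['opening'],s['finger_force'])
for c in('scene','side'):
    im=r.snapshot(c);cv2.imwrite(f'pics/{c}4.png',im);k=r.get_calibration(c)
    for t in('cover','inner_lid'):
        for d in r.silhouettes(c,t):
            ys,xs=np.nonzero(d['pixels']);print(c,t,round(d['confidence'],2),len(xs),xs.min(),xs.max(),ys.min(),ys.max())
    print('knob top',proj(k,(.482,-.205,.137)),'lid foot',proj(k,(.482,-.205,.022)),'cover',proj(k,(.482,-.205,.235)))
# dark knob pixels above lid in scene picture
k=r.get_calibration('scene');u=proj(k,(.482,-.205,.137)).astype(int);im=cv2.imread('pics/scene4.png')
print(im.max(2)[u[1]-12:u[1]+30:2,u[0]-12:u[0]+13:2])
E
```

```text
[ 0.48184039 -0.2055632   0.30242085] [ 9.73110735e-01  2.30337571e-01 -2.74365227e-04 -1.57994221e-04] [-0.25853429  0.74735737 -1.13573732] 0.5407227083374968 24.999954739760142
scene cover 0.92 981 225 265 88 122
scene inner_lid 0.93 2371 364 413 285 349
scene inner_lid 0.8 1733 383 425 220 276
scene inner_lid 0.66 1178 231 264 138 187
knob top [246.24489749 140.58578353] lid foot [247.94886475 179.57195544] cover [244.62404946 103.50135013]
side cover 0.71 2753 251 320 260 331
side inner_lid 0.88 1823 134 178 154 210
side inner_lid 0.67 2401 258 311 325 379
side inner_lid 0.67 325 258 310 358 385
side inner_lid 0.62 1511 195 233 101 155
knob top [286.95416081 319.98456297] lid foot [285.45826199 352.48641481] cover [288.54136849 285.49881568]
[[177 172 170 168 170 169 171 168 167 170 171 172 172]
 [176 177 177 172 170 168 170 168 167 167 169 171 170]
 [177 177 178 179 173 170 167 168 169 170 165 168 171]
 [177 178 178 178 179 173 169 169 168 170 171 168 167]
 [174 175 177 181 176 175 175 171 168 168 169 171 170]
 [173 175 174 178 174 153 144 150 166 169 169 169 171]
 [162 168 167 173 149  79  52  77 146 174 171 169 169]
 [118 120 135 156 131  52  37  42 126 172 178 171 168]
 [ 97 101 103 115 106  37  34  32 118 173 177 175 172]
 [ 95  99 102 105  85  32  32  43 120 173 178 177 177]
 [101 101 101 102  89  39  32  37 106 170 177 178 177]
 [106 104 108 129 121  43  32  29 100 168 177 178 176]
 [112 119 127 132 108  43  33  39 107 175 182 181 181]
 [146 168 153 121  95  43  26  35 102 177 187 186 184]
 [182 185 177 141  99  42  28  36  97 176 187 187 187]
 [187 185 185 171 131  61  33  29 106 178 189 187 188]
 [186 187 188 189 179 134  87  97 148 184 189 186 188]
 [186 187 189 189 188 182 172 175 184 190 188 188 186]
 [184 187 188 188 190 190 189 189 190 191 188 188 190]
 [161 181 186 188 189 190 190 190 189 188 190 188 183]
 [131 149 169 180 185 190 191 193 192 188 183 180 176]]
```

The cover is held 15 cm up. The inner lid's outline in the scene view, x 231–264 and bottom 187, matches the seated prediction.

```bash
python3 -c "
from plant import r
print(r.finish_job())"
```

```text
the job is handed in; nothing more can be done
None
```

The job is handed in: the pin is in the tin's hole, the inner lid sits home on the tin, and the gripper holds the cover level about 15 cm above where it sat; no verdict was returned.

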